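Load the marking station and close it up

ROBOT

A 6-joint arm with a two-finger parallel gripper is mounted at the origin on a cart in front of the work surface, level with it; the furniture and walls round the work are solid. World frame = base frame: x ahead of the robot, y to its left, z up, the work surface at z = 0. Lengths are in m, angles in rad, forces in N, time in s.
With the tool pointing down it reaches from about 0.3 to 1 m from the base axis. Payload 5.1 kg.
Tool frame: the origin (TCP) lies on the mounting face of the last link; the fingertips stand env.nose_length ahead of it and the grasp point (between the pads) lies 171 mm ahead of it (env.nose_length is the distance from the TCP to the fingertips, in m); z points along the fingers, y is the line along which they close (so a half turn about z gives the same grasp; the last joint's range is limited). The gripper opens to 95 mm and grips with 3 to 60 N. Pads are 20 mm wide; open, the fingers measure 119 mm over their backs; the gripper's body (75 mm by 180 mm) begins 59 mm behind the grasp point.
Start: joints at [-1.264, 0.124, 1.65, -0, 1.367, -0.083], TCP at [0.247, -0.601, 0.405] pointing down, gripper open.
Joint ranges: [-2.61, 2.61], [-1.02, 2.33], [0.03, 2.71], [-1.35, 4.49], [0.32, 2.68], [-2.91, 2.91]. Speed limits (rad/s): [2.57, 2.57, 3.14, 3.14, 3.14, 3.14].

INTERFACE

Orientations are given as a unit quaternion [x, y, z, w].
In Python, from bench import env, camrig, sense gives the robot as it stands (env), with the cameras (camrig) and the readings as plain functions.
- The arm moves only by the tool shift_gripper, called after ">>>" by a JSON object that holds its "op" and its "data", one argument or row to a line. Schema: {"type":"object","properties":{"rows":{"type":"array","items":{"type":"array","items":{"type":"array","items":{"type":"number"},"minItems":6,"maxItems":6},"minItems":1,"maxItems":12},"minItems":1,"maxItems":1},"jaw":{"type":"number"},"grip_n":{"type":"number"},"only":{"type":"string"},"quiet":{"type":"boolean"},"lines":{"type":"string"}},"required":["rows"],"additionalProperties":false}. rows is a list that holds a single list of rows (three levels of brackets), with 1 to 12 rows, each of 6 numbers: dx, dy, dz in m, then a rotation vector rx, ry, rz in rad; each row shifts and turns the commanded pose from where the row before left it, along the tool's axes as they then stand; what a row does not reach is not made up. A row lasts 1/10 s, in which the tool goes at most 0.05 m and 0.15 rad, less where a joint would pass 70% of its speed; a pose out of reach is approached as far as the arm can. jaw is the finger opening in m, set as the call begins (left out keeps the last). The fingers move at their own pace and stop on an object; grip_n is the grip in N (left out, the last holds). Time passes only in rows, so rows that do not move let the fingers close. The tool returns the time, the measured TCP pose, the force, the opening and the grip force at its end. only (a regular expression) keeps the lines of the reply that match it, lines (a string "A,B") keeps lines A to B, and quiet returns only ok. Input that does not fit is refused with a message, and nothing moves.
- sense(): the state, without advancing time (a new reading comes with each control period).
- camrig.get_image(name): name is "scene" or "top" or "wrist"; returns the picture (400x640x3 uint8, blue, green, red); there is no depth.
- camrig.calibration(name): a dict with "intrinsics" (3x3 intrinsics, pixels), "position" and "attitude" of the camera in the world; the wrist camera has in their place "tool_from_camera" (4x4, takes a point from camera to tool coordinates, whose origin is the TCP and whose axes are the flange's). Camera axes: x right, y up, looking along -z (the intrinsics and any distortion apply to the point x, -y, -z); pixel columns grow to the right and rows downward; lengths in m; the calibration is good to about 2 mm. A picture is of the moment at which its call begins: read the wrist's pose just before it. calibration takes no time and is no camera call.
- env.sign_off(): hands the job in; it is judged then, once.
The state is a dict: "clock": time; "q": joint angles; "qd": joint speeds; "effort": joint torques, N m; "position": TCP position; "orientation": TCP orientation; "ft_force": force on the tool from outside, world axes, zero at the start; "torque": the same for the moment, N m; "opening": finger opening in m; "grasp_force": force on a finger pad.
Only numpy, scipy, OpenCV 4.12 (cv2) and the standard library are available. Lean on these libraries where they do the work, as an engineer would, in place of code of your own. Each camera call takes 0.05 s, during which the arm holds its last target. There are 200 camera calls.

TASK

Stand the aluminium stop block upright in the nest of the marking station's loading tray and let go of it, push the tray fully home so that the block rides into the cabinet, then lower the clear guard sash all the way down. Do not knock over or shift the small dropper bottle and the pipe reducer that stand by the block.

Things in the scene. Friction and masses are not known exactly. Their poses are not given: they have to be found in the camera images.
- stop_block: Plain aluminium stop block, 46 x 46 x 64 mm high, 0.36 kg, with a small dark hole in one side; it stands upright on the bench left of the station. Origin: centre of its underside, z up, x and y square to its upright faces. Grasp it across two upright faces that face away from each other.
- nest (a point): Centre of the floor of the tray's nest, a 58 x 58 mm pocket inside a rim 7 mm wide, 8 mm high; the floor is 22 mm above the bench. Moves with the tray. Axes of the whole station: x level, pointing straight into the cabinet (the way the tray is pushed home), y left, z up; the pocket is square to them.
- tray_pull (a point): Middle of the top edge of the tray's black upright pull plate: 12 mm thick (x), 70 mm wide (y), from the tray's top at 22 mm to 65 mm above the bench; 130 mm in front of the nest's centre (toward the nest's -x). Axes as the nest. Push it, or pinch it across its thickness from above.
- tray (a joint): Travel of the loading tray, m: 0 fully home in the cabinet (hard stop), 0.15 fully out toward the robot. Stays where left; about 2.5 N of friction. When it is home the nest is 52 mm behind the sash, under the roof, and the pull plate stays outside, 79 mm in front of the sash.
- sash_pull (a point): Middle of the level black bar handle on top of the clear sash: 12 mm thick, 90 mm long (y), 41 mm above the sash's top edge on two end posts; 205 mm above the bench when the sash is down, moves with it. Axes as the nest. Behind it the cabinet's roof is 170 mm high; guide posts 245 mm high stand 104 mm to either side.
- sash (a joint): Height of the clear guard sash (205 x 130 mm, aluminium frame) in upright guides at the cabinet's front, m: 0 right down (hard stop; lower edge 34 mm above the bench, just over the tray), 0.11 fully up. Stays where left; lowering takes about 4 N. It starts high enough for the block in the nest to pass under.
- small_bottle: Bystander: white plastic dropper bottle with a pointed red cap, 51 mm diameter, 152 mm high, standing near the block. Origin: centre of its underside. Block, bottle and reducer stand some 12 cm apart left of the station, which of them where is different each time.
- reducer: Bystander: round aluminium pipe reducer with a narrower neck, 49 mm diameter at its foot, 52 mm high, standing near the block. Origin: centre of its underside.

How it is judged:
By the outcome, as a careful person would: the job done as asked, in the order asked, and still so for the second after the job is handed in, with the robot touching nothing.
It also fails if it takes over 56 s, if anything falls off the work surface, if the arm or the gripper's body presses on something with over 40 N, if the wrist force passes 120 N, or if a joint passes its speed limit or range.

## Working session

There is one attempt and no reset: what is moved stays moved. The work goes in short steps, Python scripts to look and compute and a tool call to move; the robot and the scene stay as the last step left them, time stands still between calls to the robot, and variables do not carry over. Pictures are saved under pics/ and viewed, at most 10 in all, crops included, and the job is handed in when it is done.

```bash
ls; mkdir -p pics
```

Run:
```python
from bench import env, camrig, sense
import cv2
s=sense();print(s,env.nose_length)
for n in("scene","top","wrist"):
    print(n,camrig.calibration(n))
for n in("scene","top"):
    cv2.imwrite(f"pics/{n}0.png",camrig.get_image(n))
```

```text
bench.py
pics
{'clock': 0.0, 'q': array([-1.26361086e+00,  1.24534140e-01,  1.65168420e+00, -8.57684448e-07,
        1.36744901e+00, -8.25652506e-02]), 'qd': array([-4.29142125e-04, -5.43758189e-04,  3.49309946e-04,  5.71474051e-04,
       -9.67771848e-05, -3.14675700e-04]), 'effort': array([-2.19946858e-03, -4.17599738e+01, -3.59933710e+01,  7.72805535e-02,
        4.92159231e-02, -1.68705092e-04]), 'position': array([ 0.2468929 , -0.60102287,  0.4034618 ]), 'orientation': array([ 9.81071268e-01,  1.93644237e-01, -1.16677169e-04, -1.03076548e-03]), 'ft_force': array([-0.67362988,  0.10610025, -0.13887573]), 'torque': array([0.00496988, 0.00352024, 0.01979378]), 'grasp_force': 0.0, 'opening': 0.09463470888533573} 0.1901
scene {'intrinsics': array([[382.50119804,   0.        , 311.085675  ],
       [  0.        , 382.50119804, 201.14920112],
       [  0.        ,   0.        ,   1.        ]]), 'position': array([1.39322455, 0.38712227, 0.53982005]), 'attitude': array([0.32603137, 0.42890184, 0.66023791, 0.52329023])}
top {'intrinsics': array([[440.78146334,   0.        , 312.0834197 ],
       [  0.        , 440.78146334, 198.20861293],
       [  0.        ,   0.        ,   1.        ]]), 'position': array([0.06139552, 0.37312275, 0.85880937]), 'attitude': array([-0.18161707,  0.26700416,  0.77462866, -0.54375956])}
wrist {'intrinsics': array([[336.12327029,   0.        , 317.95992083],
       [  0.        , 336.12327029, 195.3198606 ],
       [  0.        ,   0.        ,   1.        ]]), 'tool_from_camera': array([[ 1.10627396e-04,  9.69300194e-01,  2.45880301e-01,
         6.82688877e-02],
       [ 9.99999901e-01, -2.13070710e-04,  3.90035699e-04,
         1.85879742e-04],
       [ 4.30451569e-04,  2.45880233e-01, -9.69300121e-01,
         1.98271672e-02],
       [ 0.00000000e+00,  0.00000000e+00,  0.00000000e+00,
         1.00000000e+00]])}
```

View pics/scene0.png

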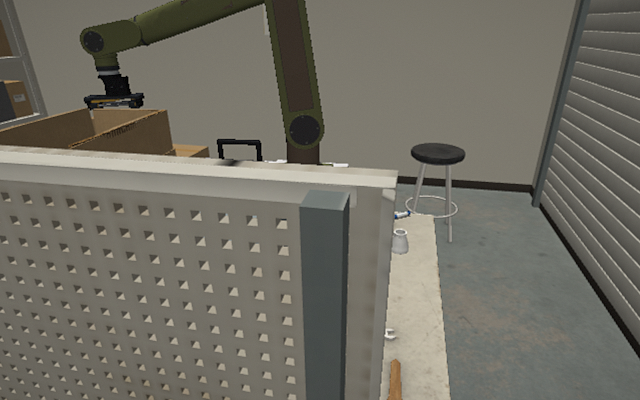

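View pics/top0.png

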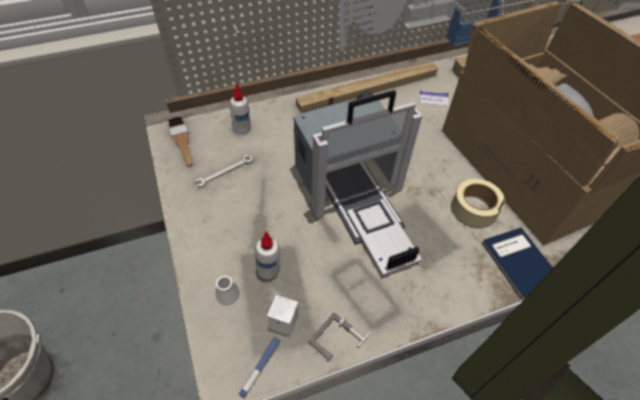

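The scene view is blocked by the pegboard. The top view shows the block near (283,315), the bottle at (266,258), the reducer at (226,290), the nest at (375,218), the pull plate at (402,258) and the sash bar at (372,107). I'll enlarge the useful parts.

Run:
```python
import cv2,numpy as np
im=cv2.imread("pics/top0.png")
a=cv2.resize(im[85:285,290:430],None,fx=3,fy=3,interpolation=cv2.INTER_CUBIC)
b=cv2.resize(im[235:345,208:303],None,fx=4,fy=4,interpolation=cv2.INTER_CUBIC)
def grid(o,x0,y0,f):
    for x in range((x0//10+1)*10,x0+o.shape[1]//f,10):
        cv2.line(o,((x-x0)*f,0),((x-x0)*f,6 if x%50 else 16),(0,0,255),1); 
        if x%20==0: cv2.putText(o,str(x),((x-x0)*f-10,18),0,.35,(0,0,255),1)
    for y in range((y0//10+1)*10,y0+o.shape[0]//f,10):
        cv2.line(o,(0,(y-y0)*f),(6,(y-y0)*f),(0,0,255),1)
        if y%20==0: cv2.putText(o,str(y),(8,(y-y0)*f+4),0,.35,(0,0,255),1)
grid(a,290,85,3);grid(b,208,235,4)
c=np.zeros((600,800,3),np.uint8);c[:,:420]=a;c[:440,420:]=b
cv2.imwrite("pics/top_crop.png",c)
```

```text
(no output)
```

View pics/top_crop.png

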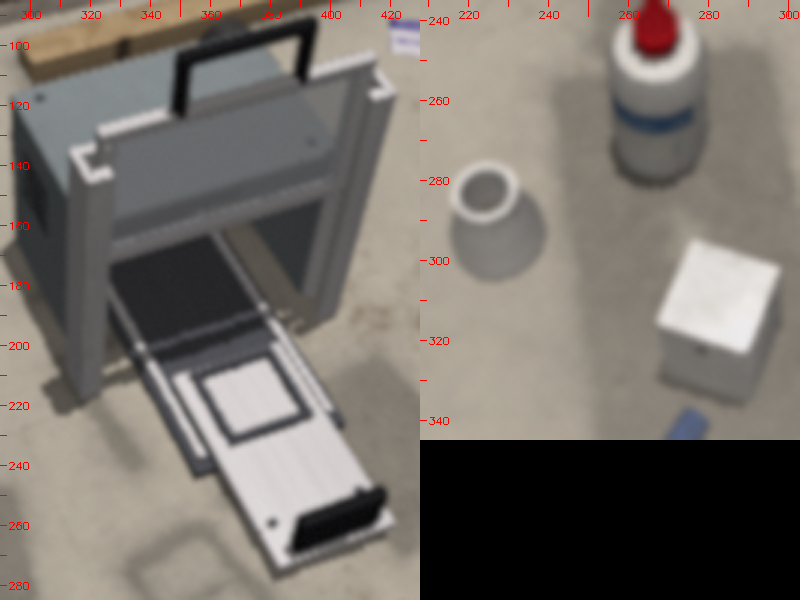

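Create h.py:
```python
import numpy as np,cv2
from scipy.spatial.transform import Rotation as R
from scipy.optimize import least_squares
from bench import env, camrig, sense
def cam(name,s=None):
    c=camrig.calibration(name)
    if name=="wrist":
        T=c["tool_from_camera"];Rt=R.from_quat(s["orientation"]).as_matrix()
        return c["intrinsics"],Rt@T[:3,:3],Rt@T[:3,3]+s["position"]
    return c["intrinsics"],R.from_quat(c["attitude"]).as_matrix(),c["position"]
def proj(C,P):
    K,Rm,p=C;q=(np.atleast_2d(P)-p)@Rm;q=q*[1,-1,-1];q=q@K.T
    return q[:,:2]/q[:,2:]
def atz(C,uv,z):
    K,Rm,p=C;uv=np.atleast_2d(uv);d=np.c_[uv,np.ones(len(uv))]@np.linalg.inv(K).T*[1,-1,-1]@Rm.T
    return p+d*((z-p[2])/d[:,2])[:,None]
```

Run:
```python
from h import *
C=cam("top")
B=atz(C,[(277.25,295),(297.75,302),(289.25,323.25),(267.25,315.5)],.064)
print("block",B.round(4),B.mean(0)); e=np.roll(B,-1,0)-B
print(np.linalg.norm(e,axis=1),np.degrees(np.arctan2(e[:,1],e[:,0])))
print("bottle~",atz(C,[(266,278)],0),"red",atz(C,[(225,300)],0), "cap tip",atz(C,[(265.5,234)],.152),"red rim", atz(C,[(223.5,282.5)],.052))
uv=np.array([(357.7,212.7),(381,204),(390.7,221),(367.7,229.3),(388.5,257.5),(418,247.7),(350,104.5),(394,91.5),(320,140),(416.7,111.7)])
def mod(p):
    x,y,a,d,s=p
    L=np.array([(.052-d+i*.029,j*.029,.022) for i,j in((1,1),(1,-1),(-1,-1),(-1,1))]+[(-.078-d,.035,.065),(-.078-d,-.035,.065),(0,.045,.205+s),(0,-.045,.205+s),(0,.104,.245),(0,-.104,.245)])
    return L@R.from_euler("z",a).as_matrix().T+[x,y,0]
f=lambda p:(proj(C,mod(p))-uv).ravel()
r=least_squares(f,[.6,0,0,.1,.1],loss="soft_l1")
print(r.x,np.degrees(r.x[2]));print(f(r.x).reshape(-1,2).round(1));print(mod(r.x)[:4].mean(0),mod(r.x)[4:8].round(3))
print(atz(C,uv[:4],.022),atz(C,uv[4:6],.065))
```

```text
block [[0.4347 0.3015 0.064 ]
 [0.4074 0.2687 0.064 ]
 [0.3727 0.2974 0.064 ]
 [0.4012 0.3317 0.064 ]] [0.40399637 0.29980689 0.064     ]
[0.04268517 0.04507798 0.04460413 0.04514809] [-129.76024622  140.48135057   50.28779631  -41.95482561]
bottle~ [[0.51088357 0.30677167 0.        ]] red [[0.49090665 0.40151791 0.        ]] cap tip [[0.5209165  0.29315908 0.152     ]] red rim [[0.50291387 0.39397855 0.052     ]]
[0.64279427 0.0319613  0.03251463 0.1284112  0.10776036] 1.8629508729100674
[[-1.1 -1.5]
 [-2.4 -0. ]
 [-0.5  1.7]
 [-0.1  1.1]
 [ 0.4  0.4]
 [ 0.5 -0.6]
 [ 1.8 -0.7]
 [ 0.2  1. ]
 [ 1.9 -2.2]
 [-2.5  0.3]]
[0.56642346 0.02947725 0.022     ] [[ 0.435  0.06   0.065]
 [ 0.438 -0.01   0.065]
 [ 0.641  0.077  0.313]
 [ 0.644 -0.013  0.313]]
[[ 0.58970847  0.05865893  0.022     ]
 [ 0.59444279 -0.00385639  0.022     ]
 [ 0.54230544 -0.0037358   0.022     ]
 [ 0.53925373  0.05592855  0.022     ]] [[ 0.43646641  0.06071612  0.065     ]
 [ 0.43678473 -0.00809895  0.065     ]]
```

Run:
```python
from h import *
C=cam("top")
print(atz(C,[(555,232),(445,130)],0), atz(C,[(545,100),(470,25)],.25))
```

```text
[[ 0.39709383 -0.36214208  0.        ]
 [ 0.78362231 -0.29569879  0.        ]] [[ 0.58245003 -0.34921621  0.25      ]
 [ 0.8855309  -0.35698865  0.25      ]]
```

>>> {"op": "shift_gripper", "data": {
  "rows": [
    [[0,-0.04,-0.02,0,0,0],[0,-0.05,-0.02,0,0,0],[0,-0.05,-0.02,0,0,0],[0,-0.05,0,0,0,0],[0,0,0,0,0,0]]
  ],
  "jaw": 0.09
}}

```text
clock: 0.6
position: [0.1761, -0.4277, 0.4613]
orientation: [0.981, 0.194, -0.0, -0.0]
ft_force: [0.3, -0.1, 0.5]
opening: 0.0903
grasp_force: 0.0
```

>>> {"op": "shift_gripper", "data": {
  "rows": [
    [[0,-0.04,-0.04,0,0,0],[0.042,0,0,0,0,-0.1],[0.042,0,0,0,0,-0.1],[0.042,0,0,0,0,-0.1],[0.042,0,0,0,0,-0.1],[0.042,0,0,0,0,-0.1],[0.042,0,0,0,0,-0.1],[0.042,0,0,0,0,-0.1],[0.042,0,0,0,0,-0.1]]
  ]
}}

```text
clock: 1.5
position: [0.4072, -0.1776, 0.4967]
orientation: [0.827, 0.562, -0.0, -0.0]
ft_force: [-0.8, -1.0, 0.3]
opening: 0.0896
grasp_force: 0.0
```

>>> {"op": "shift_gripper", "data": {
  "rows": [
    [[0.042,0,0,0,0,-0.1],[0.042,0,0,0,0,-0.1],[0.042,0,0,0,0,-0.1],[0.042,0,0,0,0,-0.1],[0,0.04,0.0,0,0,-0.03],[0,0,0,0,0,0],[0,0,0,0,0,0]]
  ]
}}

```text
clock: 2.2
position: [0.4849, -0.0154, 0.4961]
orientation: [0.689, 0.724, -0.001, -0.001]
ft_force: [0.4, 0.2, 0.4]
opening: 0.0899
grasp_force: 0.0
```

Run:
```python
from h import *
import pickle
s=sense();im=camrig.get_image("wrist");cv2.imwrite("pics/w1.png",im);pickle.dump(s,open("w1.pkl","wb"));print(s["position"],s["q"])
```

```text
[ 0.48492162 -0.01536139  0.49606834] [-1.42349342e-01 -2.89808286e-01  1.88705562e+00 -1.04149397e-04
  1.54715050e+00 -1.91812205e-01]
```

View pics/w1.png

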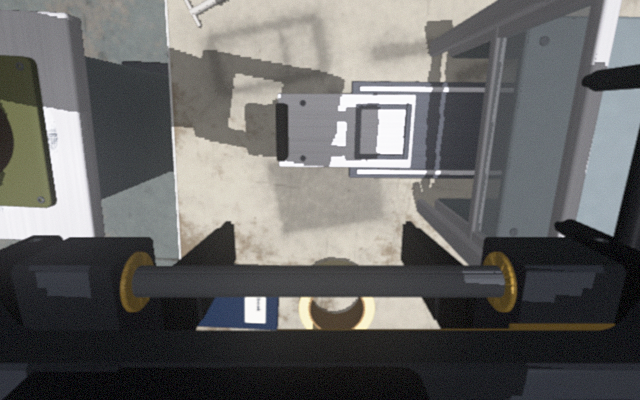

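The wrist view shows the tray: nest rim around (355..411, 104..160) and pull plate at x 277..288, y 104..160. I'll enlarge it for corner readings.

Run:
```python
import cv2
im=cv2.imread("pics/w1.png")[85:175,265:425]
cv2.imwrite("pics/w1c.png",cv2.resize(im,None,fx=5,fy=5,interpolation=cv2.INTER_CUBIC))
```

```text
(no output)
```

View pics/w1c.png

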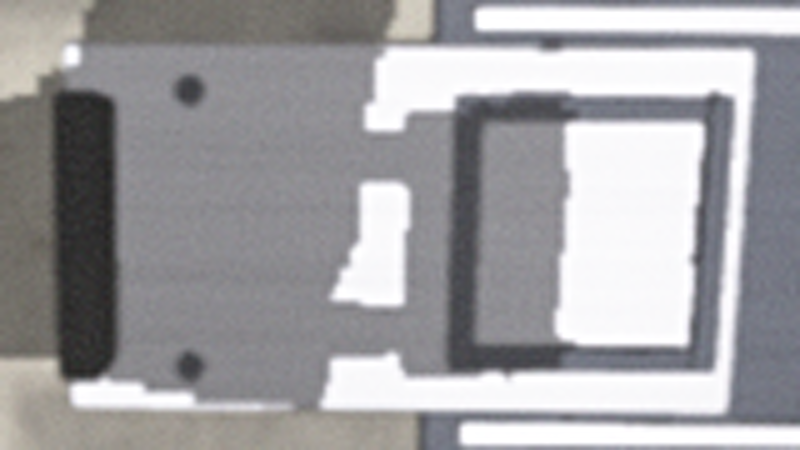

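Run:
```python
from h import *
import pickle
s=pickle.load(open("w1.pkl","rb"));C=cam("wrist",s)
px=lambda L:np.array(L)/5+[265-.4,85-.4]
def rep(n,P):
    e=np.roll(P,-1,0)-P;print(n,P.mean(0).round(4),np.linalg.norm(e,axis=1).round(4),np.degrees(np.arctan2(e[:,1],e[:,0])).round(1))
rep("outer",atz(C,px([(456,97),(735,97),(712,372),(447,368)]),.027))
rep("inner",atz(C,px([(480,118),(705,120),(692,347),(472,347)]),.026))
rep("plate front edge",atz(C,px([(57,92),(62,378)]),.065))
rep("tray side long edges",atz(C,px([(90,45),(752,50),(727,412),(72,405)]),.022))
```

```text
outer [0.5653 0.0297 0.027 ] [0.0719 0.0712 0.0711 0.0701] [   2.8  -88.2 -178.    92.5]
inner [0.5654 0.03   0.026 ] [0.0583 0.0589 0.0589 0.0594] [   2.3  -86.9 -177.1   92.6]
plate front edge [0.4312 0.025  0.065 ] [0.0679 0.0679] [-87.9  92.1]
tray side long edges [0.5191 0.028  0.022 ] [0.1715 0.0947 0.1787 0.0944] [   2.4  -87.2 -177.8   88.4]
```

>>> {"op": "shift_gripper", "data": {
  "rows": [
    [[0.0475,-0.005,0,0,0,0],[0.0475,-0.005,0,0,0,0],[0.0475,-0.005,0,0,0,0],[0.0475,-0.005,0.02,0,0,0],[0.0475,-0.005,0.02,0,0,-0.12],[0.042,0.019,0.02,0,0,-0.14],[0,0,0,0,0,-0.14],[0,0,0,0,0,-0.14],[0,0,0,0,0,-0.14],[0,0,0,0,0,-0.14],[0,0,0,0,0,0],[0,0,0,0,0,0]]
  ]
}}

```text
clock: 3.45
position: [0.4595, 0.2609, 0.4391]
orientation: [0.346, 0.938, 0.0, 0.0]
ft_force: [0.0, -0.3, 0.0]
opening: 0.0896
grasp_force: 0.0
```

Run:
```python
from h import *
import pickle
s=sense();im=camrig.get_image("wrist");cv2.imwrite("pics/w2.png",im);pickle.dump(s,open("w2.pkl","wb"));print(s["position"],s["q"])
```

```text
[0.45945885 0.26088836 0.43912006] [ 4.14800782e-01 -1.67690065e-01  1.87936654e+00 -1.25414227e-05
  1.42922244e+00 -4.50046187e-01]
```

View pics/w2.png

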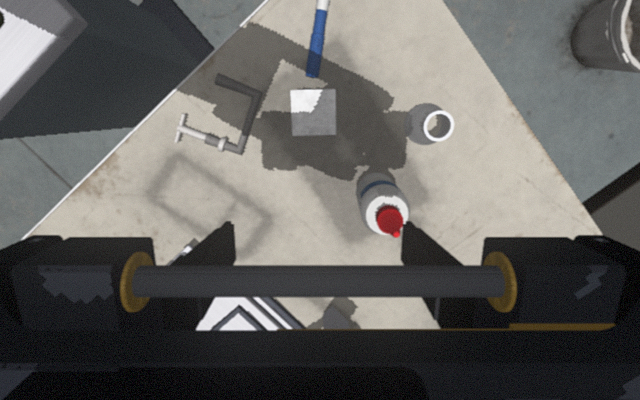

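The block is at about (313,112), its sides nearly parallel to the image axes. The reducer is at (433,124) and the bottle at (383,205). One crop will give the block's corners.

Run:
```python
import cv2
im=cv2.imread("pics/w2.png")[80:145,280:350]
cv2.imwrite("pics/w2c.png",cv2.resize(im,None,fx=8,fy=8,interpolation=cv2.INTER_CUBIC))
```

```text
(no output)
```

View pics/w2c.png

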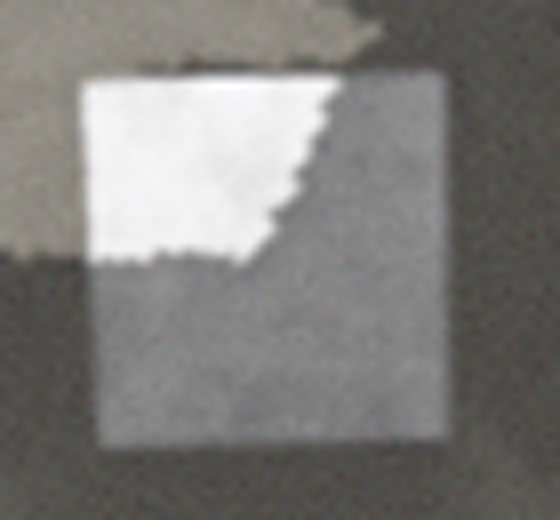

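Run:
```python
from h import *
import pickle
s=pickle.load(open("w2.pkl","rb"));C=cam("wrist",s)
P=atz(C,np.array([(80,80),(443,73),(448,438),(98,445)])/8+[279.5,79.5],.064)
e=np.roll(P,-1,0)-P;print(P.mean(0).round(4),np.linalg.norm(e,axis=1).round(4),np.degrees(np.arctan2(e[:,1],e[:,0])).round(2))
Rt=R.from_quat(s["orientation"]).as_matrix();print(np.degrees(np.arctan2(Rt[1,0],Rt[0,0])))
print("delta tool",Rt.T@(np.array([*P.mean(0)[:2],.212])-s["position"]),s["position"])
print(atz(C,[(433,124)],.052),atz(C,[(388,222)],.13))
```

```text
[0.4052 0.3    0.064 ] [0.0458 0.0454 0.0456 0.0455] [  50.62  -38.91 -129.32  141.32]
139.55217682308407
delta tool [ 0.06677895 -0.00556805  0.22709577] [0.45945885 0.26088836 0.43912006]
[[0.49774885 0.3897049  0.052     ]] [[0.52284913 0.28986811 0.13      ]]
```

>>> {"op": "shift_gripper", "data": {
  "rows": [
    [[0.033,-0.003,0,0,0,-0.024],[0.034,-0.004,0.02,0,0,0],[0,0,0.045,0,0,0],[0,0,0.045,0,0,0],[0,0,0.04,0,0,0],[0,0,0.03,0,0,0],[0,0,0.03,0,0,0],[0,0,0.017,0,0,0],[0,0,0,0,0,0],[0,0,0,0,0,0]]
  ],
  "jaw": 0.09
}}

```text
clock: 4.5
position: [0.4036, 0.2988, 0.2122]
orientation: [0.333, 0.943, 0.0, 0.0]
ft_force: [0.6, 0.7, 1.3]
opening: 0.0899
grasp_force: 0.0
```

Run:
```python
from h import *
s=sense();Rt=R.from_quat(s["orientation"]).as_matrix();print(Rt.T@(np.array([.4052,.3,.212])-s["position"]),np.degrees(np.arctan2(Rt[1,0],Rt[0,0])),s["ft_force"])
```

```text
[-0.00049578  0.00194909  0.00017261] 141.09130323329398 [0.63342431 0.71862743 1.26960052]
```

>>> {"op": "shift_gripper", "data": {
  "rows": [
    [[0,0.002,0,0,0,0],[0,0,0,0,0,0],[0,0,0,0,0,0],[0,0,0,0,0,0],[0,0,0,0,0,0],[0,0,0,0,0,0],[0,0,0,0,0,0],[0,0,0,0,0,0]]
  ],
  "jaw": 0.03,
  "grip_n": 30
}}

```text
clock: 5.3
position: [0.4047, 0.3005, 0.2118]
orientation: [0.332, 0.943, 0.0, 0.0]
ft_force: [0.0, 0.1, 0.5]
opening: 0.0457
grasp_force: 30.0
```

>>> {"op": "shift_gripper", "data": {
  "rows": [
    [[0,0,-0.03,0,0,0],[0,0,-0.045,0,0,0],[0,0,-0.045,0,0,0],[0,0,-0.045,0,0,0],[0,0,0,0,0,-0.14],[0,0,0,0,0,-0.14],[0,0,0,0,0,-0.14],[0,0,0,0,0,-0.14],[0,0,0,0,0,-0.14],[0,0,0,0,0,-0.017],[0,0,0,0,0,0]]
  ]
}}

```text
clock: 6.4
position: [0.4043, 0.3002, 0.3757]
orientation: [-0.018, 1.0, -0.001, -0.001]
ft_force: [-0.9, -0.1, -3.8]
opening: 0.0458
grasp_force: 30.0
```

>>> {"op": "shift_gripper", "data": {
  "rows": [
    [[-0.0215,-0.0395,0,0,0,0],[-0.0215,-0.0395,0,0,0,0],[-0.0215,-0.0395,0,0,0,0],[-0.0215,-0.0395,0,0,0,0],[-0.0215,-0.0395,0,0,0,0],[-0.0215,-0.0395,0,0,0,0],[-0.0215,-0.0395,0,0,0,0],[0,0,0,0,0,0],[0,0,0,0,0,0],[0,0,0,0,0,0]]
  ]
}}

```text
clock: 7.4
position: [0.5654, 0.0305, 0.3762]
orientation: [-0.019, 1.0, 0.0, -0.001]
ft_force: [-0.5, 1.0, -3.5]
opening: 0.0457
grasp_force: 30.0
```

Run:
```python
from h import *
s=sense();Rt=R.from_quat(s["orientation"]).as_matrix();print(Rt.T@(np.array([.5654,.0298,.237])-s["position"]),np.degrees(np.arctan2(Rt[1,0],Rt[0,0])),s["ft_force"],s["q"])
cv2.imwrite("pics/w3.png",np.vstack([cv2.resize(camrig.get_image("wrist"),None,fx=.75,fy=.75),cv2.resize(camrig.get_image("top")[60:320,200:520],(480,300))]))
```

```text
[-1.17800311e-04 -7.85108856e-04  1.39152187e-01] -177.78584692050669 [-0.45807294  0.95801869 -3.53197165] [-4.09300533e-02 -4.04484883e-02  1.86853021e+00  3.58650878e-04
  1.31479306e+00 -1.65046140e+00]
```

View pics/w3.png

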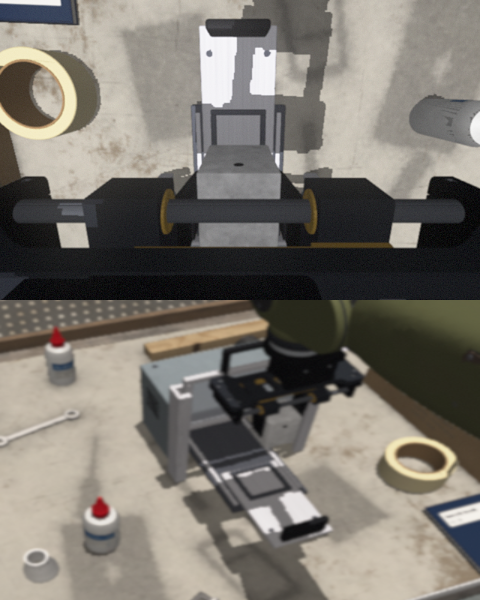

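The block hangs square over the nest, and the bottle and reducer have not moved. I'll lower it now.

>>> {"op": "shift_gripper", "data": {
  "rows": [
    [[0,-0.0008,0.03,0,0,0],[0,0,0.04,0,0,0],[0,0,0.03,0,0,0],[0,0,0.02,0,0,0],[0,0,0.012,0,0,0],[0,0,0.006,0,0,0],[0,0,0,0,0,0],[0,0,0,0,0,0]]
  ]
}}

```text
clock: 8.3
position: [0.5665, 0.0294, 0.2402]
orientation: [-0.02, 1.0, -0.0, 0.001]
ft_force: [-0.6, -0.6, -3.4]
opening: 0.046
grasp_force: 30.0
```

>>> {"op": "shift_gripper", "data": {
  "rows": [
    [[0,0,0.001,0,0,0],[0,0,0.001,0,0,0],[0,0,0.001,0,0,0],[0,0,0,0,0,0],[0,0,0,0,0,0]]
  ]
}}

```text
clock: 8.8
position: [0.5658, 0.0291, 0.2357]
orientation: [-0.02, 1.0, -0.0, 0.0]
ft_force: [0.3, -0.3, -4.0]
opening: 0.0459
grasp_force: 30.0
```

>>> {"op": "shift_gripper", "data": {
  "rows": [
    [[0,0,0.001,0,0,0],[0,0,0.001,0,0,0],[0,0,0.001,0,0,0],[0,0,0,0,0,0],[0,0,0,0,0,0]]
  ]
}}

```text
clock: 9.3
position: [0.5663, 0.0292, 0.2338]
orientation: [-0.02, 1.0, -0.0, 0.001]
ft_force: [-2.4, 0.5, 5.1]
opening: 0.046
grasp_force: 30.0
```

Contact came at exactly the floor height (TCP z 0.2338). I'll release and rise.

>>> {"op": "shift_gripper", "data": {
  "rows": [
    [[0,0,0,0,0,0],[0,0,0,0,0,0],[0,0,0,0,0,0],[0,0,0,0,0,0],[0,0,0,0,0,0],[0,0,-0.01,0,0,0],[0,0,-0.04,0,0,0],[0,0,-0.045,0,0,0],[0,0,-0.045,0,0,0],[0.04,0,0,0,0,0],[0.04,0,0,0,0,0],[0,0,0,0,0,0]]
  ],
  "jaw": 0.09
}}

```text
clock: 10.5
position: [0.4825, 0.0262, 0.3724]
orientation: [-0.02, 1.0, 0.0, -0.001]
ft_force: [0.3, -0.3, -1.1]
opening: 0.0899
grasp_force: 0.0
```

Run:
```python
from h import *
s=sense();print(s["position"])
im=camrig.get_image("wrist");cv2.imwrite("pics/w4.png",np.vstack([im[:250],cv2.resize(camrig.get_image("top")[60:320,200:520],(640,350))[:,:]]))
```

```text
[0.48245507 0.02622471 0.37244664]
```

View pics/w4.png

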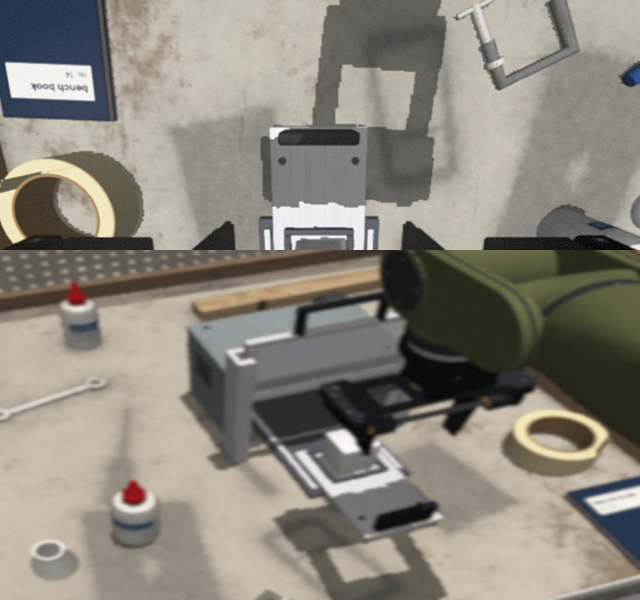

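The block stands in the nest, and the bottle and reducer are where they were. Next I close the fingers partly, come down in front of the pull plate and push the tray home.

>>> {"op": "shift_gripper", "data": {
  "rows": [
    [[0.044,0.001,0,0,0,0],[0.0435,0,0,0,0,0],[0,0,0.04,0,0,0],[0,0,0.04,0,0,0],[0,0,0.04,0,0,0],[0,0,0.03,0,0,0],[0,0,0,0,0,0],[0,0,0,0,0,0]]
  ],
  "jaw": 0.03
}}

```text
clock: 11.4
position: [0.3995, 0.0236, 0.2234]
orientation: [-0.02, 1.0, 0.0, -0.0]
ft_force: [0.6, -0.1, 1.0]
opening: 0.0328
grasp_force: 0.0
```

>>> {"op": "shift_gripper", "data": {
  "rows": [
    [[-0.01,0,0,0,0,0],[-0.01,0,0,0,0,0],[-0.01,0,0,0,0,0],[-0.01,0,0,0,0,0],[-0.015,0,0,0,0,0],[-0.015,0,0,0,0,0]]
  ]
}}

```text
clock: 12.0
position: [0.4694, 0.0265, 0.2229]
orientation: [-0.02, 1.0, 0.0, -0.0]
ft_force: [-3.4, -1.8, 2.2]
opening: 0.0301
grasp_force: 1.7
```

>>> {"op": "shift_gripper", "data": {
  "rows": [
    [[-0.015,0,0,0,0,0],[-0.015,0,0,0,0,0],[-0.015,0,0,0,0,0],[-0.01,0,0,0,0,0],[-0.008,0,0,0,0,0],[-0.003,0,0,0,0,0],[0,0,0,0,0,0]]
  ]
}}

```text
clock: 12.7
position: [0.5348, 0.029, 0.2228]
orientation: [-0.02, 1.0, -0.0, 0.001]
ft_force: [-0.3, -1.1, 0.8]
opening: 0.0296
grasp_force: 0.0
```

>>> {"op": "shift_gripper", "data": {
  "rows": [
    [[-0.003,0,0,0,0,0],[-0.003,0,0,0,0,0],[-0.003,0,0,0,0,0],[0,0,0,0,0,0]]
  ]
}}

```text
clock: 13.1
position: [0.5436, 0.0293, 0.2227]
orientation: [-0.02, 1.0, -0.0, 0.0]
ft_force: [-0.1, 0.1, -0.2]
opening: 0.0301
grasp_force: 0.4
```

>>> {"op": "shift_gripper", "data": {
  "rows": [
    [[-0.003,0,0,0,0,0],[-0.003,0,0,0,0,0]]
  ]
}}

```text
clock: 13.3
position: [0.5486, 0.0295, 0.2225]
orientation: [-0.02, 1.0, -0.0, -0.003]
ft_force: [-16.8, -0.4, 12.7]
opening: 0.0299
grasp_force: 8.0
```

>>> {"op": "shift_gripper", "data": {
  "rows": [
    [[-0.003,0,0,0,0,0],[-0.003,0,0,0,0,0]]
  ]
}}

```text
clock: 13.5
position: [0.5515, 0.0297, 0.222]
orientation: [-0.02, 1.0, -0.0, -0.011]
ft_force: [-36.1, -3.5, 27.3]
opening: 0.0303
grasp_force: 18.6
```

The hard stop is where expected (TCP x about 0.549, force rising). I'll back off and look.

>>> {"op": "shift_gripper", "data": {
  "rows": [
    [[0.01,0,0,0,0,0],[0.03,0,0,0,0,0],[0.04,0,0,0,0,0],[0,0,-0.04,0,0,0],[0,0,-0.045,0,0,0],[0,0,-0.05,0,0,0],[0,0,-0.05,0,0,0],[0.04,0,-0.03,0,0,0],[0,0,0,0,0,0]]
  ]
}}

```text
clock: 14.4
position: [0.4342, 0.0251, 0.4455]
orientation: [-0.02, 1.0, -0.001, 0.008]
ft_force: [0.3, 0.8, 0.7]
opening: 0.0302
grasp_force: 0.0
```

Run:
```python
from h import *
import pickle
s=sense();print(s["position"],s["ft_force"])
im=camrig.get_image("top");cv2.imwrite("pics/t5f.png",im);cv2.imwrite("pics/t5.png",cv2.resize(im[80:280,210:450],None,fx=3,fy=3,interpolation=cv2.INTER_CUBIC))
```

```text
[0.43419851 0.02513773 0.44553317] [0.28896873 0.76133291 0.68476772]
```

View pics/t5.png

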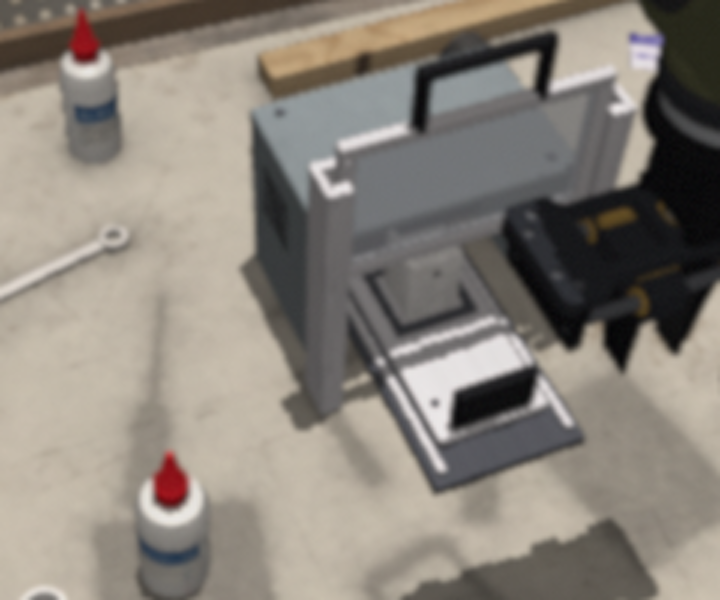

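The block stands upright in the nest inside the cabinet, behind the sash plane. The pull plate's top edge centre is at full-image (374.7,208.7) and the sash bar's centre at about (372.3,98.8). Next I locate the bar.

Run:
```python
from h import *
C=cam("top")
print("plate",atz(C,[(374.7,208.7)],.065))
for z in(.29,.30,.305,.31,.315):print(z,atz(C,[(372.3,98.8),(349.3,105),(395,92.7)],z).round(4).tolist())
```

```text
plate [[0.55986671 0.03451151 0.065     ]]
0.29 [[0.6657, 0.0205, 0.29], [0.6637, 0.0707, 0.29], [0.6676, -0.0305, 0.29]]
0.3 [[0.655, 0.0267, 0.3], [0.6531, 0.076, 0.3], [0.6569, -0.0234, 0.3]]
0.305 [[0.6497, 0.0298, 0.305], [0.6479, 0.0786, 0.305], [0.6516, -0.0198, 0.305]]
0.31 [[0.6444, 0.0329, 0.31], [0.6426, 0.0813, 0.31], [0.6462, -0.0163, 0.31]]
0.315 [[0.6391, 0.036, 0.315], [0.6373, 0.084, 0.315], [0.6409, -0.0127, 0.315]]
```

>>> {"op": "shift_gripper", "data": {
  "rows": [
    [[0,0,-0.045,0,0,0],[0,0,-0.05,0,0,0],[-0.042,0,0,0,0,0],[-0.042,0,0,0,0,0],[-0.042,0,0,0,0,0],[-0.042,0,0,0,0,0],[-0.041,0,0,0,0,0],[0,0,0,0,0,0],[0,0,0,0,0,0]]
  ],
  "jaw": 0.02
}}

```text
clock: 15.35
position: [0.6458, 0.0332, 0.5287]
orientation: [-0.02, 1.0, 0.0, -0.003]
ft_force: [-0.7, 0.1, -0.2]
opening: 0.0202
grasp_force: 0.0
```

Run:
```python
from h import *
s=sense();Rt=R.from_quat(s["orientation"]).as_matrix();print(Rt.T@(np.array([.643,.033,.52])-s["position"]),s["position"],s["ft_force"],Rt.round(3).tolist())
```

```text
[ 0.00279592 -0.00013737  0.00867703] [0.64583536 0.03324464 0.52866186] [-0.74909938  0.14106796 -0.18089104] [[-0.999, -0.039, -0.005], [-0.039, 0.999, 0.0], [0.005, 0.0, -1.0]]
```

>>> {"op": "shift_gripper", "data": {
  "rows": [
    [[0.003,0,0.008,0,0,0],[0,0,0.006,0,0,0],[0,0,0.005,0,0,0],[0,0,0.004,0,0,0]]
  ]
}}

```text
clock: 15.75
position: [0.6404, 0.0331, 0.5096]
orientation: [-0.02, 1.0, 0.0, 0.0]
ft_force: [0.1, -0.3, 0.4]
opening: 0.0196
grasp_force: 0.0
```

>>> {"op": "shift_gripper", "data": {
  "rows": [
    [[0,0,0.005,0,0,0],[0,0,0.005,0,0,0]]
  ]
}}

```text
clock: 15.95
position: [0.6408, 0.0332, 0.5008]
orientation: [-0.02, 1.0, -0.0, 0.0]
ft_force: [-3.6, 0.5, 4.8]
opening: 0.02
grasp_force: 2.0
```

The contact height (tip at about 0.311) puts the bar a little further in, at x about 0.648. I'll recentre before pressing.

>>> {"op": "shift_gripper", "data": {
  "rows": [
    [[0,0,-0.012,0,0,0],[-0.007,0,0,0,0,0],[0,0,0.006,0,0,0],[0,0,0.006,0,0,0],[0,0,0,0,0,0]]
  ]
}}

```text
clock: 16.45
position: [0.6484, 0.0334, 0.4983]
orientation: [-0.02, 1.0, 0.0, -0.001]
ft_force: [0.7, -0.5, 0.3]
opening: 0.0197
grasp_force: 0.0
```

>>> {"op": "shift_gripper", "data": {
  "rows": [
    [[0,0,0.005,0,0,0],[0,0,0.005,0,0,0]]
  ]
}}

```text
clock: 16.65
position: [0.6482, 0.0334, 0.4902]
orientation: [-0.02, 1.0, -0.0, 0.0]
ft_force: [-0.7, -0.5, 4.1]
opening: 0.0199
grasp_force: 2.0
```

>>> {"op": "shift_gripper", "data": {
  "rows": [
    [[0,0,0.008,0,0,0],[0,0,0.01,0,0,0],[0,0,0.01,0,0,0]]
  ]
}}

```text
clock: 16.95
position: [0.6482, 0.0334, 0.461]
orientation: [-0.02, 1.0, -0.0, 0.0]
ft_force: [-0.8, -0.3, 4.6]
opening: 0.0198
grasp_force: 2.2
```

>>> {"op": "shift_gripper", "data": {
  "rows": [
    [[0,0,0.01,0,0,0],[0,0,0.01,0,0,0],[0,0,0.01,0,0,0]]
  ]
}}

```text
clock: 17.25
position: [0.6483, 0.0334, 0.4307]
orientation: [-0.02, 1.0, 0.0, -0.0]
ft_force: [-0.2, 0.2, 3.8]
opening: 0.0202
grasp_force: 2.2
```

>>> {"op": "shift_gripper", "data": {
  "rows": [
    [[0,0,0.01,0,0,0],[0,0,0.008,0,0,0],[0,0,0.004,0,0,0]]
  ]
}}

```text
clock: 17.55
position: [0.6483, 0.0334, 0.4084]
orientation: [-0.02, 1.0, 0.0, -0.0]
ft_force: [-0.6, -0.2, 4.0]
opening: 0.02
grasp_force: 1.9
```

>>> {"op": "shift_gripper", "data": {
  "rows": [
    [[0,0,0.004,0,0,0],[0,0,0.003,0,0,0]]
  ]
}}

```text
clock: 17.75
position: [0.6483, 0.0334, 0.4025]
orientation: [-0.02, 1.0, -0.0, -0.0]
ft_force: [-0.5, 0.3, 3.6]
opening: 0.0202
grasp_force: 1.9
```

>>> {"op": "shift_gripper", "data": {
  "rows": [
    [[0,0,0.002,0,0,0],[0,0,0.002,0,0,0]]
  ]
}}

```text
clock: 17.95
position: [0.6483, 0.0335, 0.4009]
orientation: [-0.02, 1.0, -0.0, 0.0]
ft_force: [-5.3, -0.1, 14.8]
opening: 0.0198
grasp_force: 7.7
```

The stop is at tip 0.211, which is the 205 mm bar centre plus 6 mm, so the sash is down. I'll press once more gently, then retreat and check numerically.

>>> {"op": "shift_gripper", "data": {
  "rows": [
    [[0,0,0.001,0,0,0],[0,0,0,0,0,0]]
  ]
}}

```text
clock: 18.15
position: [0.6482, 0.0334, 0.401]
orientation: [-0.02, 1.0, -0.0, 0.001]
ft_force: [-5.5, 0.3, 12.9]
opening: 0.0202
grasp_force: 6.4
```

>>> {"op": "shift_gripper", "data": {
  "rows": [
    [[0,0,-0.02,0,0,0],[0,0,-0.05,0,0,0],[0,0,-0.05,0,0,0],[0.04,0,-0.02,0,0,0],[0.05,0,0,0,0,0],[0.05,0,0,0,0,0],[0.05,0,0,0,0,0],[0,0,0,0,0,0],[0,0,0,0,0,0],[0,0,0,0,0,0]]
  ]
}}

```text
clock: 19.15
position: [0.459, 0.0259, 0.5374]
orientation: [-0.02, 1.0, 0.0, -0.0]
ft_force: [0.3, -0.1, -0.0]
opening: 0.0199
grasp_force: 0.0
```

Run:
```python
from h import *
C=cam("top");im=camrig.get_image("top");cv2.imwrite("pics/t6.png",im)
a=cv2.imread("pics/t5f.png");g=lambda i,r:cv2.cvtColor(i[r],cv2.COLOR_BGR2GRAY)
for n,(x0,y0,x1,y1) in dict(bottle=(248,228,285,285),reducer=(213,270,243,306),plate=(355,190,398,230),nest=(335,160,368,195)).items():
    for k,ref in(("start",cv2.imread("pics/top0.png")),("tray home",a)):
        m=cv2.matchTemplate(g(im,np.s_[y0-8:y1+8,x0-8:x1+8]),g(ref,np.s_[y0:y1,x0:x1]),cv2.TM_CCOEFF_NORMED);_,v,_,l=cv2.minMaxLoc(m);print(n,k,np.subtract(l,8),round(v,3))
# bar: dark pixels column near predicted
th=np.radians(2.2);b=[[.648-s*.04*np.sin(th)*-1,.033+0,.205] for s in(0,)]
uv=proj(C,b)[0];print("bar pred",uv,proj(C,[.648,.033,.31]))
u,v=uv.astype(int);print(g(im,np.s_[v-14:v+14,u-1:u+2]).mean(1).round())
print(sense()["position"],sense()["ft_force"])
```

```text
bottle start [0 0] 0.996
bottle tray home [0 0] 1.0
reducer start [0 0] 1.0
reducer tray home [0 0] 1.0
plate start [-8 -8] 0.083
plate tray home [0 0] 0.975
nest start [-8 -1] 0.542
nest tray home [3 7] 0.628
bar pred [365.66611304 137.21561332] [[371.44061743  97.66085683]]
[148. 147. 147. 147. 147. 147. 147. 147. 148. 148. 147. 144. 132. 103.
  64.  36.  27.  32.  64. 107. 137. 145. 137. 115.  86.  61.  54.  70.]
[0.45940453 0.02592015 0.5373194 ] [-0.30989867  0.4654176  -1.2738859 ]
```

```bash
python3 -c "
from bench import env, camrig, sense
print(env.sign_off())"
```

```text
the job is handed in; nothing more can be done
None
```

The job is handed in at about 19 s: the block was released upright in the nest, the tray is home and the sash is down (both pushed to their hard stops), and the last image shows the bottle and reducer unmoved.

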